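# Start the light-curing unit

### The arm

A 6-joint arm with a two-finger parallel gripper is mounted at the origin on the work surface. World frame = base frame: x ahead of the robot, y to its left, z up, the work surface at z = 0. Lengths are in mm, angles in degrees, forces in N, time in s.
With the tool pointing down it reaches from about 350 to 850 mm from the base axis. Payload 8.1 kg.
Tool frame: the origin (TCP) lies midway between the tips of the shut fingers; the grasp point (between the pads) lies 19 mm behind it; z points along the fingers, y is the line along which they close (so a half turn about z gives the same grasp; the last joint's range is limited). The gripper opens to 85 mm and grips with 20 to 120 N. Pads are 22 mm wide; open, the fingers measure 114 mm over their backs; the gripper's body (76 mm by 85 mm) begins 54 mm behind the grasp point. The pads swing forward as they close: fully open they stand 13 mm farther back than shut.
Start: joints at [-4.893, 7.471, 85.268, -0, 87.261, -4.893], TCP at [600.004, 0.022, 231.292] pointing down, gripper open.
Joint ranges: [-169.43, 169.43], [-51.17, 129.36], [1.28, 143.12], [-76.62, 256.62], [0, 156.53], [-152.29, 152.29]. Speed limits (degrees/s): [136.94, 136.94, 159.86, 180, 180, 180].

### API

Orientations are given as [roll, pitch, yaw] about the fixed x, y, z axes, in that order (R = Rz(yaw) Ry(pitch) Rx(roll)).
In Python, from bench import r gives the robot as it stands. The module is installed in compiled form; this text tells all that it offers.
- The arm moves only by the tool jog_arm, never from a script. Its argument "rows" is a list of rows, each a list of 2 entries, a list of its own where there are three numbers: the shift along the tool's x, y, z in mm, then the turn, a rotation vector about the tool's x, y, z in rad. A call has 1 to 10 rows; each row is the pose to reach, as a shift and turn from the pose commanded when the call began, along the tool's axes at that moment; what a row does not reach only later rows make up. A row lasts 1/10 s, in which the tool goes at most 50 mm and 8.59 degrees, less where a joint would pass 70% of its speed; a pose out of reach is approached as far as the arm can. A call with a gripper value outside its range is refused whole. "grip" is the finger opening in mm, from 0 to 85.4, set as the call begins (left out, the last holds). The fingers move at their own pace and stop on an object; "force" is the grip in N (left out, the last holds). Time passes only in rows, so rows that repeat a pose let the fingers close. It gives the time, the measured TCP pose, the force, the opening and the grip force at its end, in the units of the state.
- r.sense(): the state, without advancing time (a new reading comes with each control period).
- r.snapshot(name): name is "scene" or "side" or "wrist"; returns (picture, depth): 480x640x3 uint8, blue, green, red; 480x640 float32, mm along the optical axis (not along the pixel's ray), 0 where there is no reading.
- r.camera_params(name): a dict with "fx", "fy", "cx", "cy" (pixels), "pose" (4x4, takes a point from camera to world coordinates); the wrist camera has in their place "tool_from_camera" (4x4, takes a point from camera to tool coordinates, whose origin is the TCP and whose axes are the flange's). Camera axes: x right, y down, z forward; pixel columns grow to the right and rows downward; lengths in mm; the calibration is good to about 2 mm. A picture is of the moment at which its call begins: read the wrist's pose just before it. camera_params takes no time and is no camera call.
- r.hand_in(): hands the job in; it is judged then, once.
The state is a dict: "time": time; "joint_pos": joint angles; "qd": joint speeds; "joint_efforts": joint torques, N m; "tool_pos": TCP position; "tcp_rot": TCP orientation; "ft_force": force on the tool from outside, world axes, zero at the start; "wrist_torque": the same for the moment, N m; "finger_gap": finger opening in mm; "grip_force": force on a finger pad.
Only numpy, scipy, OpenCV 4.12 (cv2) and the standard library are available. Lean on these libraries where they do the work, as an engineer would, in place of code of your own. Each camera call takes 0.05 s, during which the arm holds its last target. There are 200 camera calls.

### The job

The light-curing unit on the dental bench is loaded with a plaster model in its open drawer. With the fingertips, push the drawer gently until it is fully home, and only then press the middle one of the three square keys on the sloping panel, lightly, until it is right down; let it come back up and withdraw. Do not press any other key, and leave the model in the drawer and the bottle, jar and plaster cast beside the unit alone.

Things in the scene. Friction and masses are not known exactly. Their poses are not given: they have to be found in the camera images.
- curing_unit: White fixed appliance, 300 mm deep (x), 280 wide (y), 180 high. Origin: centre of its underside; x points from front (robot side) to back, z up. Lower front: the drawer. Above it a panel slopes up 24.4 degrees from level, from 122 mm high at the front edge (x = -150) to 172 (x = -40): display and black rocker in its upper half, one row of four keys in its lower half: three square, one round.
- drawer (a joint): Sliding drawer, m: 0 = fully home at its stop, grows as it comes out towards the robot (starts 0.05 to 0.11). About 1.5 N friction, stays where it is left. White front 276 mm wide, 18 to 106 mm above the bench, standing 18 mm proud of the casing when home.
- drawer_push (a point): Middle of the outer face of the ledge along the top of the drawer front: upright, 170 mm wide, 80 to 104 mm above the bench, 18 mm further out than the front below it. Moves with the drawer. Its x points into the unit, the way to push; z up. With the drawer home it lies at x = -186 mm from the unit's origin.
- key_middle (a joint): Travel of the middle square key, the one to press, m: 0 = up, 0.004 = right down on its stop. Sprung: starts to move at 1.4 N, right down at about 4.2 N, comes back up by itself.
- key_middle_top (a point): Centre of the top face of the middle square key (cap 24 x 24 mm, standing 9 mm out of the panel). Its z is the panel's outward normal (up and towards the robot), so -z is the way to press; its y runs along the row of keys.
- key_left (a joint): Travel of the square key on the left as the robot sees it (46 mm to +y of the middle key, centre to centre), same kind; must not be pressed.
- key_right (a joint): Travel of the square key on the right (46 mm to -y of the middle key), same kind; must not be pressed.
- key_round (a joint): Travel of the round stop key, 26 mm across, further right (117 mm to -y of the middle key); must not be pressed.
- model: Loose plaster model of a jaw with pinkish gums, 62 mm wide, 56 mm deep, 38 mm high, standing in the drawer behind its front, on the drawer's mat 32 mm above the bench, so that it is lower than the drawer's front. It rides with the drawer. Origin: centre of its underside, z up.
- bottle: White plastic bottle with a grey band and a 38 mm wide white cap, 48 mm across, 150 mm high, standing loose beside the unit or its drawer. Origin: centre of its underside.
- jar: White porcelain jar with a knob on its lid, 62 mm across, 58 mm high, standing loose beside the unit or its drawer. Origin: centre of its underside.
- bench_cast: Plain cream plaster cast of a jaw, 62 mm wide, 56 mm deep, 42 mm high, standing loose beside the unit or its drawer. Origin: centre of its underside.
There are look-alikes about, which are no part of the job. What is shaped like the model but purple, red or turquoise is not meant.

How it is judged (in metres and radians):
On the way, in this order (a step that is already met when the one before it is completed fails the run):
1. the drawer is pushed fully home (value of joint drawer below 0.003 m), for 0.2 s.
2. with the drawer home, the fingers press the middle square key right down (value of joint key_middle above 0.0032 m and value of joint drawer below 0.003 m and contact force between the fingers and key_middle above 0.5 N), for 0.05 s.
At the end, for the whole second after the job is handed in: The drawer is within 3 mm of fully home, all four keys are back up (within 0.8 mm), the model stands upright and at rest in the drawer, and the bottle, jar and cast stand within 10 mm of where they were (value of joint drawer below 0.003 m and value of joint each of key_middle, key_left, key_right, key_round below 0.0008 m and angle between model's own z axis and vertical below 0.15 rad and height (world z) of model below 0.04 m and linear speed of model below 0.02 m/s and velocity of joint drawer below 0.01 m/s and distance of each of bottle, jar, bench_cast from where it was at the start of the episode below 0.01 m); the robot touches nothing.
It fails at once if another key was pressed (more than 1.2 mm) (value of joint any of key_left, key_right, key_round above 0.0012 m).
It fails at once if the key was pressed while the drawer was still open (value of joint key_middle above 0.0015 m and value of joint drawer above 0.006 m).
It fails at once if the drawer was slammed (faster than 0.3 m/s) or the unit was pushed hard (over 40 N) (velocity of joint drawer below -0.3 m/s or contact force between the arm and curing_unit above 40 N or contact force between the arm and drawer above 40 N).
It fails at once if the model was touched by the robot, lifted or tipped (contact force between any of the arm, the fingers and model above 0.5 N or height (world z) of model above 0.05 m or angle between model's own z axis and vertical above 0.3 rad).
It fails at once if the bottle, jar or cast was moved (more than 10 mm) (distance of any of bottle, jar, bench_cast from where it was at the start of the episode above 0.01 m).
It also fails if it takes over 42 s, if anything falls off the work surface, if the arm or the gripper's body presses on something with over 40 N, if the wrist force passes 120 N, or if a joint passes its speed limit or range.

## Working session

There is one attempt and no reset: what is moved stays moved. The work goes in short steps, Python scripts to look and compute and a tool call to move; the robot and the scene stay as the last step left them, time stands still between calls to the robot, and variables do not carry over. Pictures are saved under pics/ and viewed, at most 10 in all, crops included, and the job is handed in when it is done.

Besides the shell and the picture viewer there is one more tool, called after ">>>" as name(argument=value, ...), one argument or row to a line, values as JSON. jog_arm: Moves the arm, as the interface text tells. Its arguments: {"type":"object","properties":{"rows":{"type":"array"},"grip":{"type":"number"},"force":{"type":"number"}},"required":["rows"]}

```bash
mkdir -p pics
python3 - <<'E'
from bench import r
import cv2,numpy as np
s=r.sense();print(s)
for n in("scene","side"):
    p,d=r.snapshot(n);cv2.imwrite(f"pics/{n}0.png",p);np.save(f"{n}0.npy",d);print(n,r.camera_params(n))
print(r.camera_params("wrist"))
E
```

```text
{'time': 0.0, 'joint_pos': array([-4.89253864e+00,  7.51508075e+00,  8.53281871e+01, -3.54791137e-04,
        8.72624131e+01, -4.89271454e+00]), 'qd': array([-0.06315727,  0.01312172,  0.07461674, -0.00326685, -0.08393554,
       -0.0567145 ]), 'joint_efforts': array([-1.90700346e-03, -5.69404185e+01, -5.00557995e+01, -2.19391650e-04,
        1.44415747e-02,  7.24149572e-05]), 'tool_pos': array([5.99454132e+02, 7.22586367e-02, 2.30255192e+02]), 'tcp_rot': array([-1.79894674e+02, -8.66048751e-03,  9.00001852e+01]), 'ft_force': array([-0.40828597,  0.28856783, -0.27568995]), 'wrist_torque': array([ 0.01514624, -0.06286609, -0.01857152]), 'grip_force': 0.0, 'finger_gap': 85.28659957537455}
scene {'fx': 457.32632719693555, 'fy': 457.32632719693555, 'cx': 322.28576496261945, 'cy': 241.6217411518344, 'pose': array([[ 3.82358090e-01,  7.46633584e-01, -5.44371732e-01,
         1.07906156e+03],
       [ 9.23906461e-01, -3.17919233e-01,  2.12894841e-01,
        -1.86194550e+02],
       [-1.41118055e-02, -5.84350625e-01, -8.11378582e-01,
         8.25910878e+02],
       [ 0.00000000e+00,  0.000
[... 277 characters left out ...]
-01, -4.32869305e-01,  7.16721873e-01,
        -7.46031196e+02],
       [-2.64119012e-03, -8.55099019e-01, -5.18457995e-01,
         6.50200965e+02],
       [ 0.00000000e+00,  0.00000000e+00,  0.00000000e+00,
         1.00000000e+00]])}
{'fx': 333.7775045772289, 'fy': 333.7775045772289, 'cx': 320.8305123928133, 'cy': 249.89084995406685, 'tool_from_camera': array([[ 1.58911502e-04, -9.53069912e-01, -3.02750256e-01,
         7.73384305e+01],
       [ 9.99999811e-01,  3.31034336e-04, -5.17216390e-04,
         2.13974658e-01],
       [ 5.93164109e-04, -3.02750116e-01,  9.53069785e-01,
        -1.41703201e+02],
       [ 0.00000000e+00,  0.00000000e+00,  0.00000000e+00,
         1.00000000e+00]])}
```

View pics/scene0.png

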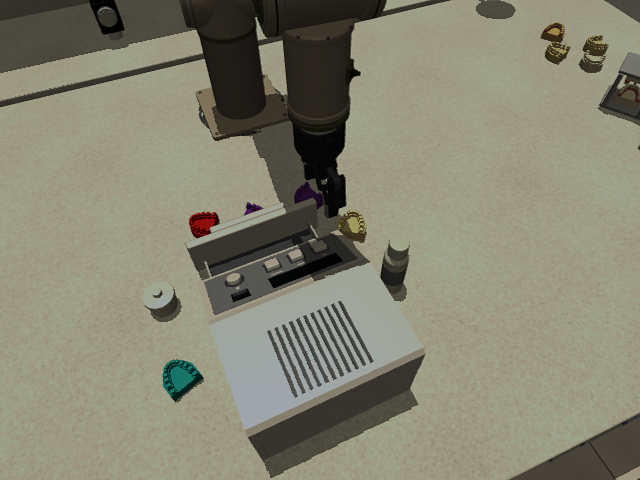

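View pics/side0.png

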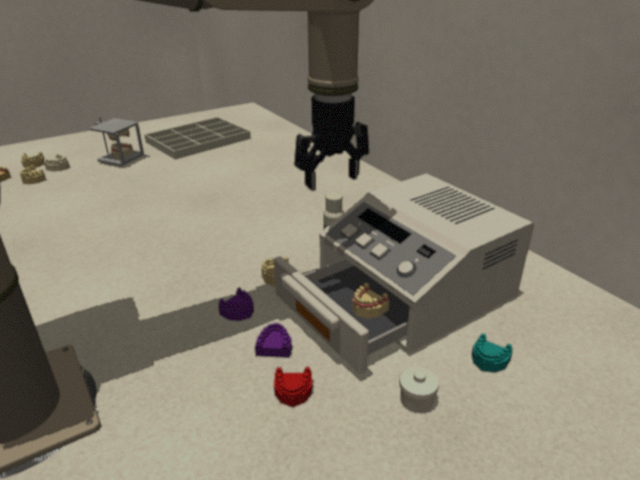

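The scene view shows the keys at about (318,245) left, (296,254) middle, (272,264) right and (234,278) round. In the side view they are at (349,229), (364,239), (380,251) and (406,268). The drawer is open with its ledge at about (320,305), and the cast is beside the drawer's +y end. Next I'll measure these points.

```bash
cat > h.py <<'E'
import numpy as np
from bench import r
def pts(n,d,P=None):
    c=r.camera_params(n); P=c["pose"] if P is None else P
    v,u=np.mgrid[:480,:640]
    X=np.stack([(u-c["cx"])/c["fx"]*d,(v-c["cy"])/c["fy"]*d,d,np.ones_like(d)],-1)
    W=(X@P.T)[...,:3]; W[d<=0]=np.nan; return W
E
python3 - <<'E'
from h import *
import cv2
K={"scene":[(318,245),(296,254),(272,264),(234,278)],"side":[(349,229),(364,239),(380,251),(406,268)]}
for n in K:
    W=pts(n,np.load(n+"0.npy").astype(float))
    for u,v in K[n]: print(n,(u,v),np.nanmedian(W[v-1:v+2,u-1:u+2].reshape(-1,3),0).round(1))
    np.save(n+"W.npy",W)
W=np.load("sideW.npy")
for u,v in [(285,280),(300,293),(320,309),(340,325),(350,334),(310,318),(325,328),(290,262),(335,305),(355,335)]: print((u,v),W[v,u].round(1))
for n in K: 
    im=cv2.imread(f"pics/{n}0.png")
    c=im[200:320,180:420] if n=="scene" else im[200:370,250:450]
    cv2.imwrite(f"pics/{n}c.png",cv2.resize(c,None,fx=3.3 if n=="scene" else 3.5,fy=3.3 if n=="scene" else 3.5,interpolation=2))
E
```

```text
scene (318, 245) [629.2 -18.7 148.6]
scene (296, 254) [631.9 -62.4 149.3]
scene (272, 264) [ 636.4 -109.1  150.6]
scene (234, 278) [ 638.3 -179.2  150.7]
side (349, 229) [626.6 -19.7 146.3]
side (364, 239) [627.9 -66.7 147. ]
side (380, 251) [ 628.9 -115.7  145.3]
side (406, 268) [ 630.8 -185.2  145.9]
(285, 280) [467.5 -45.1 101.6]
(300, 293) [470.2 -94.1 101.3]
(320, 309) [ 474.3 -153.1  102.7]
(340, 325) [ 488.8 -191.7   88.4]
(350, 334) [ 490.1 -218.4   87.7]
(310, 318) [ 484.5 -102.2   44.4]
(325, 328) [ 487.  -148.4   52.4]
(290, 262) [579.9 142.5  -1.3]
(335, 305) [ 499.4 -160.9  105.5]
(355, 335) [ 491.1 -230.7   94. ]
```

View pics/sidec.png

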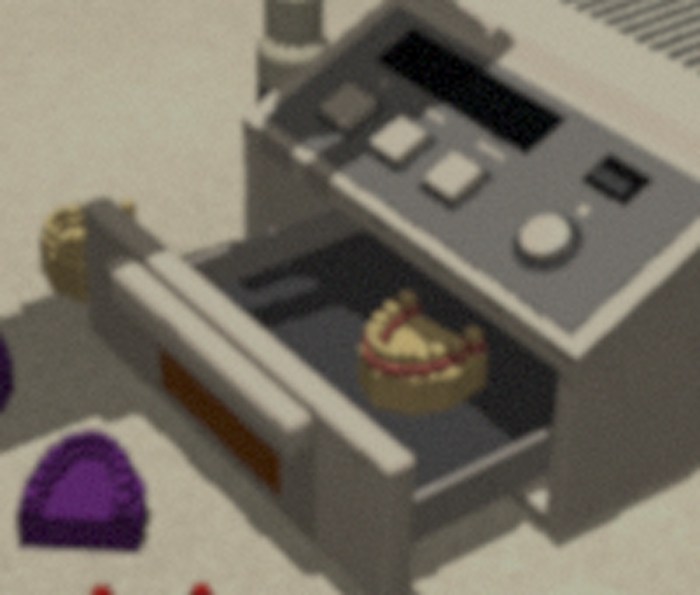

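View pics/scenec.png

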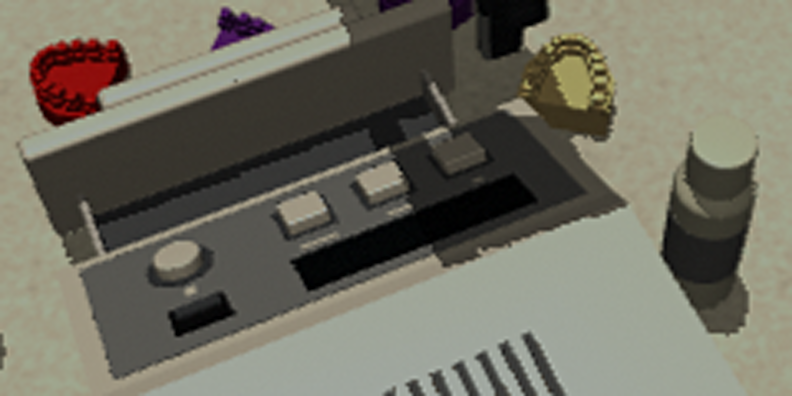

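In the side crop the middle key is at about (400,140), and the keys, ledge and model are all clearly visible. I'll fit planes to get the unit's yaw, and get the key centres from masks.

Run:
```python
from h import *
import cv2
def fit(P):
    P=P[~np.isnan(P).any(1)]
    for _ in range(4):
        c=P.mean(0); n=np.linalg.svd(P-c,full_matrices=False)[2][2]; e=(P-c)@n; P=P[abs(e)<max(2*e.std(),1)]
    n*=np.sign(-n[0]) if abs(n[0])>.1 else 1
    return c.round(1),n.round(4),"yaw",np.degrees(np.arctan2(-n[1],-n[0])).round(2),"rms",e.std().round(2),len(P)
def poly(n,q):
    m=np.zeros((480,640),np.uint8); cv2.fillPoly(m,[np.array(q,np.int32)],1); return np.load(n+"W.npy")[m>0]
s=lambda L:[(250+a/3.5,200+b/3.5) for a,b in L]
t=lambda L:[(180+a/3.3,200+b/3.3) for a,b in L]
print("front lower",fit(poly("side",s([(300,460),(385,500),(385,570),(320,540)]))))
print("front orange",fit(poly("side",s([(165,355),(275,455),(275,480),(165,375)]))))
print("ledge face",fit(poly("side",s([(122,280),(295,428),(295,450),(122,300)]))))
print("panel side",fit(poly("side",s([(470,210),(510,200),(510,270),(480,250)])+s([(560,270),(640,210),(580,320)]))))
print("panel scene",fit(poly("scene",t([(90,285),(140,270),(160,320),(120,365)])+t([(220,250),(270,240),(280,340),(240,340)]))))
print("drawer back scene",fit(poly("scene",t([(40,170),(410,55),(410,85),(60,200)]))))
for n,K in {"scene":[(296,254),(272,264)],"side":[(364,239),(380,251)]}.items():
    im=cv2.imread(f"pics/{n}0.png"); g=im.min(2); W=np.load(n+"W.npy")
    for u,v in K:
        m=np.zeros_like(g); R=9
        sub=g[v-R:v+R+1,u-R:u+R+1]; _,b=cv2.threshold(sub,0,1,cv2.THRESH_OTSU)
        k,l=cv2.connectedComponents(b); M=l==l[R,R]
        c=W[v-R:v+R+1,u-R:u+R+1][M]; print(n,M.sum(),np.nanmean(c,0).round(1),np.nanmin(c,0).round(1),np.nanmax(c,0).round(1))
W=np.load("sceneW.npy")
for nm,q in {"bottle":(398,243),"cast":(352,222),"jar":(158,292)}.items(): print(nm,W[q[1],q[0]].round(0))
```

```text
front lower (array([ 490.4, -214.9,   58.2]), array([-0.9991, -0.0412, -0.0019]), 'yaw', np.float64(2.36), 'rms', np.float64(0.64), 444)
front orange (array([ 485. , -110.6,   47.7]), array([-0.999 , -0.0329, -0.0313]), 'yaw', np.float64(1.89), 'rms', np.float64(0.54), 218)
ledge face (array([ 469.5, -121.1,   97.5]), array([-0.9919, -0.039 ,  0.121 ]), 'yaw', np.float64(2.25), 'rms', np.float64(0.8), 283)
panel side (array([ 632.8, -191.4,  136.8]), array([-0.4081, -0.0185,  0.9128]), 'yaw', np.float64(2.59), 'rms', np.float64(0.85), 375)
panel scene (array([ 667.2, -167.1,  154.9]), array([-0.414 , -0.0134,  0.9102]), 'yaw', np.float64(1.85), 'rms', np.float64(0.7), 718)
drawer back scene (array([ 503.9, -122.7,   68.6]), array([-0.9993, -0.037 ,  0.0086]), 'yaw', np.float64(2.12), 'rms', np.float64(0.79), 1066)
scene 91 [629.  -63.8 147.9] [608.9 -74.9 129.5] [639.6 -52.6 153. ]
scene 96 [ 630.7 -109.2  147.8] [ 609.6 -120.2  128.2] [641.4 -97.8 154. ]
side 113 [629.  -64.4 145.7] [617.6 -75.5 139.4] [647.7 -52.7 150.9]
side 119 [ 630.8 -109.1  146.1] [ 618.7 -120.8  138. ] [646.8 -89.9 151.1]
bottle [683. 116. 151.]
cast [519. 105.  26.]
jar [ 551. -322.   59.]
```

```bash
cat >> h.py <<'E'
from scipy.spatial.transform import Rotation as Ro
yaw=np.radians(2.1); t=np.radians(24.4)
yv=np.array([-np.sin(yaw),np.cos(yaw),0]); xv=np.array([np.cos(yaw),np.sin(yaw),0]); zt=np.sin(t)*xv-np.array([0,0,np.cos(t)])
RT=np.stack([yv,np.cross(zt,yv),zt],1)
E
python3 - <<'E'
from h import *
R0=Ro.from_euler('xyz',[-180,0,90],degrees=True)
print((R0.inv()*Ro.from_matrix(RT)).as_rotvec().round(4)); print(RT.round(4))
W=np.load("sideW.npy"); m=(abs(W[...,2]-97)<8)&(W[...,0]<479)&(W[...,0]>455)
y=W[m][:,1]; y=y[(y>-300)&(y<60)]; print("ledge y",np.percentile(y,[0,1,5,50,95,99,100]))
E
```

```text
[-0.4258  0.0078 -0.0361]
[[-0.0366  0.9101  0.4128]
 [ 0.9993  0.0334  0.0151]
 [ 0.      0.4131 -0.9107]]
ledge y [-193.00843241 -191.57218664 -187.94835712 -112.88015359  -34.76984019
  -27.68867287  -21.64975855]
```

>>> jog_arm(
  rows=[
    [[-10,-17,4],[-0.04,0,0]],
    [[-25,-40,10],[-0.1,0,-0.01]],
    [[-40,-65,16],[-0.17,0,-0.015]],
    [[-55,-90,22],[-0.24,-0.01,-0.02]],
    [[-70,-115,28],[-0.3,-0.01,-0.025]],
    [[-85,-140,34],[-0.36,-0.01,-0.03]],
    [[-97,-160,39],[-0.4,-0.01,-0.035]],
    [[-103,-170,41],[-0.426,-0.008,-0.036]],
    [[-103,-170,41],[-0.426,-0.008,-0.036]],
    [[-103,-170,41],[-0.426,-0.008,-0.036]],
  ],
  grip=0,
)

```text
time: 1.1
tool_pos: [430.1, -103.3, 190.6]
tcp_rot: [155.6, 0.9, 91.8]
ft_force: [-0.6, 0.0, 0.5]
finger_gap: -0.1
grip_force: 0.0
```

>>> jog_arm(
  rows=[
    [[0,-4,10],[0,0.01,0]],
    [[0,-10,22],[0,0.016,0]],
    [[0,-16,36],[0,0.016,0]],
    [[0,-22,50],[0,0.016,0]],
    [[0,-29,64],[0,0.016,0]],
    [[0,-35,78],[0,0.016,0]],
    [[0,-40,89],[0,0.016,0]],
    [[0,-43.5,96],[0,0.016,0]],
    [[0,-43.5,96],[0,0.016,0]],
  ],
)

```text
time: 2.0
tool_pos: [429.1, -103.8, 82.9]
tcp_rot: [155.8, -0.1, 92.3]
ft_force: [0.2, -0.8, 0.6]
finger_gap: -0.4
grip_force: 0.0
```

Run:
```python
from h import *
import cv2
print(r.sense()); p,d=r.snapshot("side"); cv2.imwrite("pics/side1.png",cv2.resize(p[160:400,220:540],None,fx=2.4,fy=2.4))
```

```text
{'time': 2.0, 'joint_pos': array([-31.32893447, -37.66587284, 141.78013872,  15.89588099,
        56.41784143, -40.17918108]), 'qd': array([-0.03602575, -1.48634997, -1.50920881, -0.16484818,  1.23590823,
        0.63571094]), 'joint_efforts': array([-3.39433237e-02, -1.75385213e+01, -4.99893701e+01,  1.67629424e+00,
       -2.72190839e+00, -1.53113734e-01]), 'tool_pos': array([ 429.12973742, -103.82579854,   82.91111526]), 'tcp_rot': array([ 1.55774007e+02, -6.60482118e-02,  9.23086120e+01]), 'ft_force': array([ 0.23900907, -0.82778616,  0.55594101]), 'wrist_torque': array([-0.02235349,  0.17827571, -0.00685766]), 'grip_force': 0.0, 'finger_gap': -0.3524865461065491}
```

View pics/side1.png

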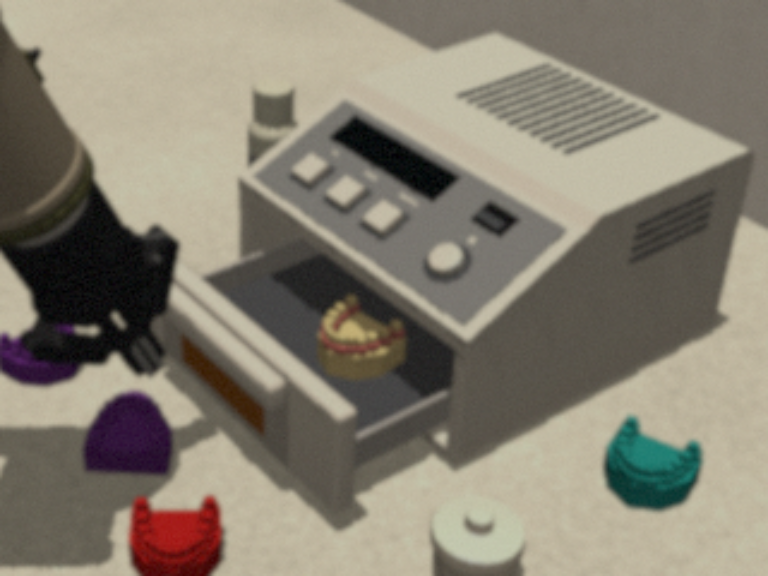

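The tips are in front of the ledge at about (150,365) in the crop. Now I'll push slowly.

>>> jog_arm(
  rows=[
    [[0,5,-2],[0,0,0]],
    [[0,11,1],[0,0,0]],
    [[0,16,3],[0,0,0]],
    [[0,20,5],[0,0,0]],
    [[0,25,7],[0,0,0]],
    [[0,31,10],[0,0,0]],
    [[0,37,12.5],[0,0,0]],
    [[0,43,15],[0,0,0]],
    [[0,50,18],[0,0,0]],
    [[0,56,21],[0,0,0]],
  ],
)

```text
time: 3.05
tool_pos: [490.1, -102.1, 88.6]
tcp_rot: [155.6, 0.0, 92.3]
ft_force: [-2.0, -1.2, 1.0]
finger_gap: 0.1
grip_force: 1.1
```

>>> jog_arm(
  rows=[
    [[0,5,2],[0,0,0]],
    [[0,10,4.5],[0,0,0]],
    [[0,14,6.3],[0,0,0]],
    [[0,18,8.2],[0,0,0]],
    [[0,22.5,10.2],[0,0,0]],
    [[0,27,12.2],[0,0,0]],
    [[0,31,14],[0,0,0]],
    [[0,34,15.5],[0,0,0]],
    [[0,37,16.8],[0,0,0]],
    [[0,38,17.2],[0,0,0]],
  ],
)

```text
time: 4.05
tool_pos: [531.8, -100.6, 89.1]
tcp_rot: [155.6, 0.0, 92.3]
ft_force: [-2.0, -0.8, -0.7]
finger_gap: 0.4
grip_force: 0.7
```

Run:
```python
from h import *
import cv2
print(r.sense()["ft_force"]); p,d=r.snapshot("side"); cv2.imwrite("pics/side2.png",cv2.resize(p[160:400,220:540],None,fx=2.4,fy=2.4))
```

```text
[-2.00354324 -0.79767244 -0.69461244]
```

View pics/side2.png

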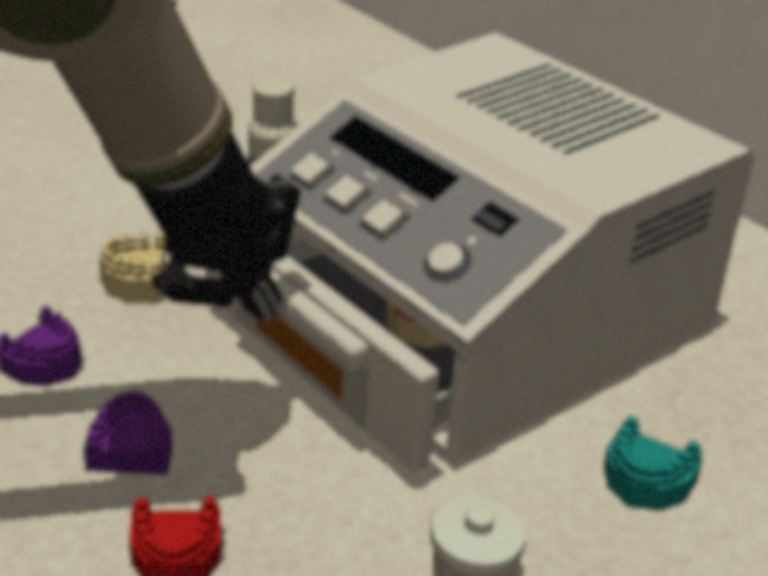

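The drawer is nearly in and riding with the tips, which sit at about (265,300) in the crop. I'll go on more slowly.

>>> jog_arm(
  rows=[
    [[0,2.5,1.1],[0,0,0]],
    [[0,5,2.2],[0,0,0]],
    [[0,7.5,3.4],[0,0,0]],
    [[0,10,4.5],[0,0,0]],
    [[0,12,5.4],[0,0,0]],
    [[0,13.5,6.1],[0,0,0]],
    [[0,15,6.8],[0,0,0]],
    [[0,15.5,7],[0,0,0]],
  ],
)

```text
time: 4.9
tool_pos: [548.6, -99.9, 89.1]
tcp_rot: [155.6, 0.0, 92.3]
ft_force: [-2.0, -0.1, 0.3]
finger_gap: -0.2
grip_force: 0.7
```

>>> jog_arm(
  rows=[
    [[0,1,0.45],[0,0,0]],
    [[0,2,0.9],[0,0,0]],
    [[0,3,1.35],[0,0,0]],
    [[0,4,1.8],[0,0,0]],
    [[0,5,2.25],[0,0,0]],
  ],
)

```text
time: 5.4
tool_pos: [553.3, -99.7, 88.9]
tcp_rot: [155.7, 0.0, 92.3]
ft_force: [-20.0, -1.6, 14.8]
finger_gap: 0.1
grip_force: 10.2
```

Force rose to 20 N, so the drawer is at its stop. I'll back off and rise.

>>> jog_arm(
  rows=[
    [[0,-1,-0.45],[0,0,0]],
    [[0,-1,-0.45],[0,0,0]],
    [[0,-1,-0.45],[0,0,0]],
    [[0,-5,-2.3],[0,0,0]],
    [[0,-12,-5.4],[0,0,0]],
    [[0,-20,-9],[0,0,0]],
    [[0,-18,-25],[0,0,0]],
    [[0,-8,-55],[0,0,0]],
    [[0,5,-85],[0,0,0]],
    [[0,19,-110],[0,0,0]],
  ],
)

```text
time: 6.4
tool_pos: [525.0, -100.7, 198.5]
tcp_rot: [155.6, 0.1, 92.3]
ft_force: [0.7, 0.5, -0.3]
finger_gap: -0.1
grip_force: 0.0
```

Run:
```python
from h import *
import cv2
s=r.sense(); print(s["tool_pos"],s["tcp_rot"],s["ft_force"]); p,d=r.snapshot("side"); np.save("side3.npy",d);cv2.imwrite("pics/side3r.png",p)
c=r.camera_params("wrist"); T=np.eye(4);T[:3,:3]=Ro.from_euler('xyz',s["tcp_rot"],degrees=True).as_matrix();T[:3,3]=s["tool_pos"]
q,e=r.snapshot("wrist"); np.save("w3.npy",pts("wrist",e.astype(float),T@c["tool_from_camera"])); cv2.imwrite("pics/w3r.png",q)
cv2.imwrite("pics/both3.png",np.vstack([cv2.resize(p[160:400,220:540],(400,300)),cv2.resize(q,(400,300))]))
W=pts("side",d.astype(float)); np.save("s3W.npy",W)
```

```text
[ 524.95357119 -100.74965089  198.46628311] [1.55575242e+02 6.17331236e-02 9.22649654e+01] [ 0.72907364  0.49390454 -0.2599531 ]
```

View pics/both3.png

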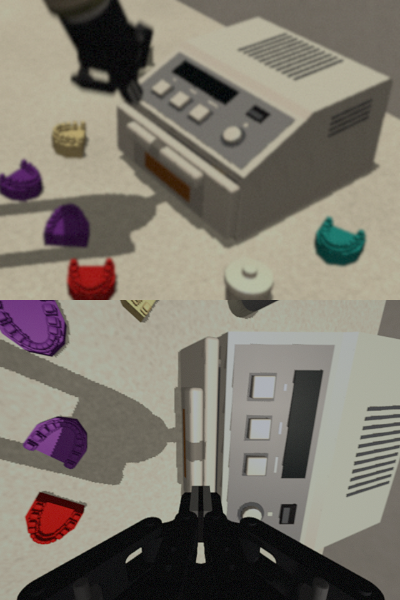

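The drawer is home. In the full-resolution wrist picture the keys are at about (419,139) left, (414,205) middle and (411,264) right. Next is the middle key cap.

Run:
```python
from h import *
import cv2
for f,Wf,K in(("w3r","w3",[(419,139),(414,205),(411,264)]),("side3r","s3W",[(364,239),(380,251)])):
    g=cv2.imread(f"pics/{f}.png").min(2); W=np.load(Wf+".npy")
    for u,v in K:
        R=28 if f=="w3r" else 9
        b=cv2.threshold(g[v-R:v+R+1,u-R:u+R+1],0,1,cv2.THRESH_OTSU)[1]
        k,l=cv2.connectedComponents(b,connectivity=4); M=cv2.erode((l==l[R,R]).astype(np.uint8),np.ones((3,3))) if f=="w3r" else (l==l[R,R])
        c=W[v-R:v+R+1,u-R:u+R+1][M>0]; h=(c-[630,-65,147])@-RT[:,2]
        print(f,M.sum(),"box",cv2.boundingRect(M.astype(np.uint8)),np.nanmean(c,0).round(1),np.nanmedian(c,0).round(1),"h",np.nanpercentile(h,[5,50,95]).round(1))
s=r.sense()["tool_pos"]
for k in([630,-64,147],):print("delta tool to",k,(RT.T@(np.array(k)-s)).round(1))
```

```text
w3r 2074 box (0, 0, 57, 57) [626.  -16.7 135.5] [625.  -16.6 137.5] h [-14.6 -12.1  -4.5]
w3r 2340 box (0, 0, 57, 57) [629.1 -62.9 134.9] [628.2 -62.5 137.1] h [-14.7 -13.2  -4.8]
w3r 2483 box (0, 0, 57, 57) [ 632.9 -109.6  135. ] [ 631.7 -109.   137.1] h [-14.9 -13.5  -5.1]
side3r 111 box (1, 3, 15, 12) [628.8 -63.1 146.1] [628.7 -62.9 146.1] h [-3.4 -0.2  2. ]
side3r 119 box (1, 1, 15, 13) [ 630.7 -109.3  145.9] [ 630.5 -109.3  145.7] h [-3.  -0.5  1.8]
delta tool to [630, -64, 147] [34.  71.  93.7]
```

Run:
```python
from h import *
import cv2
W=np.load("w3.npy")
h=(W-[630,-65,147])@-RT[:,2]
for u,v in [(419,139),(414,205),(411,264)]:
    R=28; s=np.s_[v-R:v+R+1,u-R:u+R+1]
    M=((h[s]>-8)).astype(np.uint8); k,l,st,ce=cv2.connectedComponentsWithStats(M); i=l[R,R]; c=W[s][l==i]; print(i,st[i],c.mean(0).round(1),((c.min(0)+c.max(0))/2).round(1),np.median(h[s][l==i]).round(1))
```

```text
1 [  10    9   39   37 1300] [622.2 -15.8 138.2] [623.4 -15.8 137.6] -5.5
1 [  11   12   35   33 1079] [624.  -61.4 138.1] [624.6 -61.6 137.9] -5.7
1 [  9  14  34  30 926] [ 625.7 -106.9  137.9] [ 626.4 -107.3  137.5] -5.8
```

>>> jog_arm(
  rows=[
    [[6,12,0],[0,0,0]],
    [[14,30,0],[0,0,0]],
    [[22,48,8],[0,0,0]],
    [[30,64,20],[0,0,0]],
    [[34.4,73,36],[0,0,0]],
    [[34.4,73,50],[0,0,0]],
    [[34.4,73,62],[0,0,0]],
    [[34.4,73,71],[0,0,0]],
    [[34.4,73,75],[0,0,0]],
    [[34.4,73,75],[0,0,0]],
  ],
)

```text
time: 7.5
tool_pos: [621.2, -62.6, 157.8]
tcp_rot: [155.7, 0.0, 92.3]
ft_force: [0.0, 0.4, -0.4]
finger_gap: -0.1
grip_force: 0.0
```

Run:
```python
from h import *
import cv2
s=r.sense(); print(s["tool_pos"],s["tcp_rot"],s["ft_force"]); p,d=r.snapshot("side");q,e=r.snapshot("wrist")
print("tool delta to key",(RT.T@(np.array([627.5,-62.5,146.5])-s["tool_pos"])).round(1))
cv2.imwrite("pics/both4.png",np.hstack([cv2.resize(p[190:310,300:460],(400,300),interpolation=2),cv2.resize(q[120:480,120:600],(400,300))]))
```

```text
[621.21413907 -62.63341151 157.82454294] [1.55686769e+02 1.98328633e-02 9.22580938e+01] [ 0.02732458  0.37225002 -0.37546553]
tool delta to key [-0.1  1.  12.9]
```

View pics/both4.png

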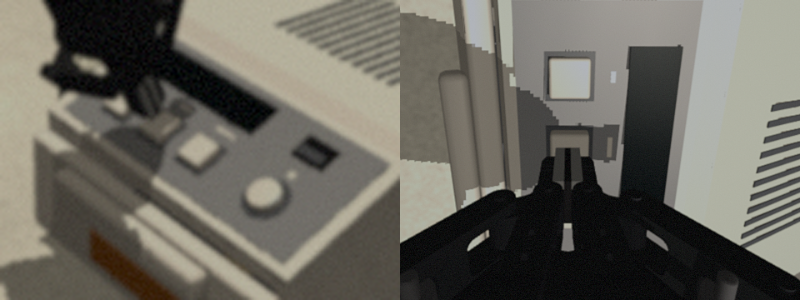

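The tips at (567,160) in the right half sit squarely above the middle key, whose cap is at about (571,140). Now I'll press gently.

>>> jog_arm(
  rows=[
    [[0,1,2],[0,0,0]],
    [[0,1,4],[0,0,0]],
    [[0,1,6],[0,0,0]],
    [[0,1,7.5],[0,0,0]],
    [[0,1,9],[0,0,0]],
    [[0,1,10],[0,0,0]],
    [[0,1,11],[0,0,0]],
    [[0,1,11],[0,0,0]],
  ],
)

```text
time: 8.4
tool_pos: [627.2, -62.2, 149.0]
tcp_rot: [155.6, 0.0, 92.3]
ft_force: [0.7, -0.5, -0.1]
finger_gap: -0.1
grip_force: 0.0
```

>>> jog_arm(
  rows=[
    [[0,0,0.7],[0,0,0]],
    [[0,0,1.4],[0,0,0]],
    [[0,0,2.1],[0,0,0]],
    [[0,0,2.8],[0,0,0]],
    [[0,0,2.8],[0,0,0]],
  ],
)

```text
time: 8.9
tool_pos: [628.4, -62.2, 146.7]
tcp_rot: [155.6, 0.0, 92.3]
ft_force: [-1.1, 0.5, 1.3]
finger_gap: 0.0
grip_force: 0.7
```

Contact begins at about 1.7 N, so I'll go on in 0.7 mm steps.

>>> jog_arm(
  rows=[
    [[0,0,0.7],[0,0,0]],
    [[0,0,1.4],[0,0,0]],
    [[0,0,2],[0,0,0]],
    [[0,0,2],[0,0,0]],
  ],
)

```text
time: 9.3
tool_pos: [629.2, -62.2, 144.9]
tcp_rot: [155.6, 0.0, 92.3]
ft_force: [-1.4, 0.1, 2.5]
finger_gap: -0.1
grip_force: 1.4
```

>>> jog_arm(
  rows=[
    [[0,0,0.7],[0,0,0]],
    [[0,0,1.4],[0,0,0]],
    [[0,0,2],[0,0,0]],
    [[0,0,2],[0,0,0]],
  ],
)

```text
time: 9.7
tool_pos: [630.0, -62.2, 143.3]
tcp_rot: [155.6, 0.0, 92.3]
ft_force: [-4.5, 0.0, 5.9]
finger_gap: 0.2
grip_force: 3.5
```

>>> jog_arm(
  rows=[
    [[0,0,0.4],[0,0,0]],
    [[0,0,0.4],[0,0,0]],
    [[0,0,0.4],[0,0,0]],
  ],
)

```text
time: 10.0
tool_pos: [630.1, -62.2, 143.2]
tcp_rot: [155.6, 0.0, 92.3]
ft_force: [-9.2, 0.3, 8.4]
finger_gap: -0.0
grip_force: 6.0
```

The force is climbing steeply with no further travel, so the key is on its stop. Withdrawing now.

>>> jog_arm(
  rows=[
    [[0,0,-1],[0,0,0]],
    [[0,0,-3],[0,0,0]],
    [[0,0,-6],[0,0,0]],
    [[0,0,-12],[0,0,0]],
    [[0,0,-25],[0,0,0]],
    [[0,0,-40],[0,0,0]],
    [[0,0,-60],[0,0,0]],
    [[0,0,-80],[0,0,0]],
    [[0,0,-90],[0,0,0]],
    [[0,0,-90],[0,0,0]],
  ],
)

```text
time: 11.0
tool_pos: [593.8, -63.9, 227.4]
tcp_rot: [155.4, 0.1, 92.3]
ft_force: [0.2, -0.5, -0.1]
finger_gap: -0.1
grip_force: 0.0
```

Run:
```python
from h import *
import cv2
p,d=r.snapshot("side");q,e=r.snapshot("wrist")
cv2.imwrite("pics/both5.png",np.hstack([cv2.resize(p[160:400,220:540],(400,300)),cv2.resize(q,(400,300))]))
```

```text
(no output)
```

View pics/both5.png

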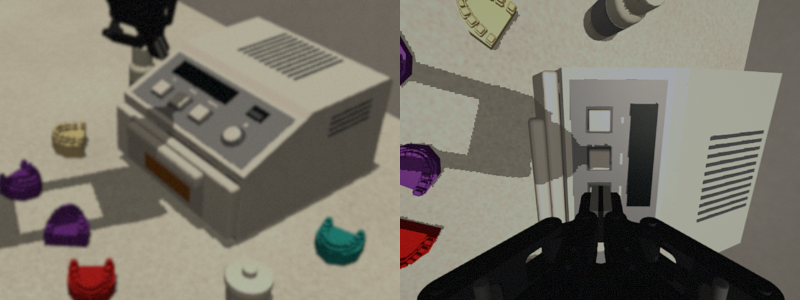

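The drawer is shut, the keys are up (middle one at about (600,158)), the other objects are undisturbed and the arm is clear.

```bash
python3 -c "
from bench import r
print(r.hand_in())"
```

```text
the job is handed in; nothing more can be done
None
```

I pushed the drawer home to its stop, pressed the middle key right down and let it come back up, then withdrew the arm and handed the job in at about 11 s of the 42 s; the hand-in returned no verdict.

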